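# Stamp the foot of the large diya and lay it out on the thali

## Robot

A 6-joint arm with a two-finger parallel gripper is mounted at the origin on the work surface. World frame = base frame: x ahead of the robot, y to its left, z up, the work surface at z = 0. Lengths are in m, angles in rad, forces in N, time in s.
With the tool pointing down it reaches from about 0.325 to 1 m from the base axis. Payload 5.1 kg.
Tool frame: the origin (TCP) lies where the fingers leave the gripper's body, on its centre line; the fingertips stand 73 mm ahead of it and the grasp point (between the pads) lies 54 mm ahead of it (grip_point_offset is the distance from the TCP to the grasp point, in m); z points along the fingers, y is the line along which they close (so a half turn about z gives the same grasp; the last joint's range is limited). The gripper opens to 85 mm and grips with 20 to 120 N. Pads are 22 mm wide; open, the fingers measure 114 mm over their backs; the gripper's body (76 mm by 85 mm) begins 54 mm behind the grasp point. The pads swing forward as they close: fully open they stand 13 mm farther back than shut.
Start: joints at [1.232, 0.124, 1.65, -0, 1.367, -0.083], TCP at [0.164, 0.629, 0.304] pointing down, gripper open.
Joint ranges: [-2.61, 2.61], [-1.02, 2.33], [0.03, 2.71], [-1.35, 4.49], [0.32, 2.68], [-2.91, 2.91]. Speed limits (rad/s): [2.57, 2.57, 3.14, 3.14, 3.14, 3.14].

## Interface

Orientations are given as [roll, pitch, yaw] about the fixed x, y, z axes, in that order (R = Rz(yaw) Ry(pitch) Rx(roll)).
In Python, from plant import movep, line_to, set_joints, gripper_to, dwell, solve_ik, sense, grab_frame, get_calibration, Unreachable, finish_job, grip_point_offset gives the robot as it stands. Calls block until the motion is done:
- movep(position, orientation): joint-space move of the TCP to a pose.
- line_to(position, attitude=None, v=0.15, guard=None): straight line of the TCP; attitude=None keeps the orientation; v is the mean speed in m/s. With guard (N) it stops when the force on the tool has changed by that much, and returns True; else False.
- set_joints(angles): joint-space move.
- gripper_to(opening, strength=None): opening from 0.0 (shut) to 1.0 (fully open); strength is the grip in N (None keeps the last); returns when the fingers have stopped.
- dwell(seconds).
- solve_ik(position, orientation): joint angles nearest the present ones, or None.
- sense(): the state.
- grab_frame(name): name is "scene" or "top" or "wrist"; returns the picture (420x560x3 uint8, red, green, blue); there is no depth.
- get_calibration(name): a dict with "fx", "fy", "cx", "cy" (pixels), "k1" (the pictures are not rectified: a ray, as slopes to the right and down, at radius r is drawn at 1 + k1 r^2 times it, then the intrinsics apply), "pose" (4x4, takes a point from camera to world coordinates); the wrist camera has in their place "mount" (4x4, takes a point from camera to tool coordinates, whose origin is the TCP and whose axes are the flange's). Camera axes: x right, y down, z forward; pixel columns grow to the right and rows downward; lengths in m; the calibration is good to about 2 mm. A picture is of the moment at which its call begins: read the wrist's pose just before it. get_calibration takes no time and is no camera call.
A pose or a line that the arm cannot do raises Unreachable and nothing moves.
- finish_job(): hands the job in; it is judged then, once.
The state is a dict: "time_s": time; "qpos": joint angles; "joint_vel": joint speeds; "tau": joint torques, N m; "tcp_pos": TCP position; "eef_rot": TCP orientation; "ft_force": force on the tool from outside, world axes, zero at the start; "wrist_torque": the same for the moment, N m; "grip_width": opening from 0.0 (shut) to 1.0 (fully open); "finger_force": force on a finger pad.
Only numpy, scipy, OpenCV 4.12 (cv2) and the standard library are available. Lean on these libraries where they do the work, as an engineer would, in place of code of your own. Each camera call takes 0.05 s, during which the arm holds its last target. There are 200 camera calls.

## Task

Pick up the largest of the three clay diyas and press its foot squarely down on the middle of the spring stamp until it sits on the steel collar with the brass plunger pushed in flush, and hold it there steadily for a good two seconds. Then lift it off and set it down gently, upright, on the flat floor of the steel thali, and let go.

Things in the scene. Friction and masses are not known exactly. Their poses are not given: they have to be found in the camera images.
- big_diya: Largest of three clay diyas on the platform (the others, same shape, are 44 mm across, 22 mm high). Round, 60 mm across the rim, 34 mm high, about 80 g; flat foot 48 mm across; side flares to an upright rim band 24 to 34 mm above the foot, where upright fingers grip. A spout 18 mm wide sticks out 10 mm past the rim along its own +x. Origin: centre of the foot's underside; z up.
- stamp_deck (a point): Spring stamp, fixed to the platform: a dark plate 110 mm square, 16 mm thick, with a round steel collar 84 mm across whose flat top, 45 mm above the platform, is the stop. This point is the centre of the collar's top face, on the plunger's axis; z up.
- stamp (a joint): Brass plunger, 18 mm across, in the middle of the collar. Value in m: 0 = up, standing 10 mm proud of the collar; 0.010 = pushed in flush (its own end is 0.0125). Its spring pushes up with 4 N at 0, 8 N at 0.010; when the foot meets the rigid collar the force rises sharply. It springs back up and would push off anything left loose on it.
- thali: Large round steel thali (tray with low rim), loose on the platform, empty: 300 mm across the rim, 22 mm high; flat floor about 274 mm across, its upper face 4 mm above the platform. Origin: centre of its underside; z up.
There are look-alikes about, which are no part of the job. Leave any green, purple or turquoise look-alike of the big_diya alone.

How it is judged:
By the outcome, as a careful person would: the job done as asked, in the order asked, and still so for the second after the job is handed in, with the robot touching nothing.
It also fails if it takes over 48 s, if anything falls off the work surface, if the arm or the gripper's body presses on something with over 40 N, if the wrist force passes 120 N, or if a joint passes its speed limit or range.

## Working session

There is one attempt and no reset: what is moved stays moved. The work goes in short steps, each a Python script; the robot and the scene stay as the last script left them, time stands still between calls to the robot, and variables do not carry over. Pictures are saved under pics/ and viewed, at most 10 in all, crops included, and the job is handed in when it is done.

```bash
mkdir -p pics; cat > h.py <<'E'
import numpy as np, cv2
from plant import *
def K(c): return np.array([[c['fx'],0,c['cx']],[0,c['fy'],c['cy']],[0,0,1.]]), np.array([c['k1'],0,0,0,0])
def campose(name):
    c=get_calibration(name)
    if 'pose' in c: return c,np.array(c['pose'])
    from scipy.spatial.transform import Rotation as R
    s=sense(); T=np.eye(4); T[:3,:3]=R.from_euler('xyz',s['eef_rot']).as_matrix(); T[:3,3]=s['tcp_pos']
    return c,T@np.array(c['mount'])
def pix2z(name,pts,z,cp=None):
    c,T=cp or campose(name); k,d=K(c)
    u=cv2.undistortPoints(np.array(pts,float).reshape(-1,1,2),k,d).reshape(-1,2)
    r=np.c_[u,np.ones(len(u))]@T[:3,:3].T
    z=np.broadcast_to(z,len(u)); return T[:3,3]+r*((z-T[2,3])/r[:,2])[:,None]
def save(name,f):
    im=grab_frame(f); cv2.imwrite('pics/'+name+'.png',im[...,::-1]); return im
E
python3 - <<'E'
from h import *
a=save('top1','top');b=save('scene1','scene')
print({k:v for k,v in sense().items() if k in('eef_rot','ft_force','grip_width')},grip_point_offset)
print(get_calibration('top'),get_calibration('wrist'))
E
```

```text
{'eef_rot': array([-3.13976588e+00, -1.39100717e-04,  2.88580763e+00]), 'ft_force': array([0.20560252, 0.06144914, 0.37501203]), 'grip_width': 0.9980798202166056} 0.0539
{'fx': 508.6903718256466, 'fy': 508.6903718256466, 'cx': 284.20273624174393, 'cy': 203.4777272017258, 'k1': -0.16604457706555584, 'pose': array([[ 0.01294301, -0.99903336,  0.04200977,  0.4967454 ],
       [-0.99984867, -0.01341911, -0.01107082,  0.05651264],
       [ 0.01162386, -0.04186012, -0.99905586,  1.11113313],
       [ 0.        ,  0.        ,  0.        ,  1.        ]])} {'fx': 354.57141437021244, 'fy': 354.57141437021244, 'cx': 280.86155911320105, 'cy': 213.18506470230355, 'k1': -0.03349726260289356, 'mount': array([[ 1.46185885e-04, -9.51357426e-01, -3.08089315e-01,
         7.96354465e-02],
       [ 9.99999956e-01,  5.93201816e-05,  2.91315468e-04,
         3.12826154e-04],
       [-2.58869219e-04, -3.08089344e-01,  9.51357393e-01,
        -6.99612201e-02],
       [ 0.00000000e+00,  0.00000000e+00,  0.00000000e+00,
         1.00000000e+00]])}
```

View pics/top1.png

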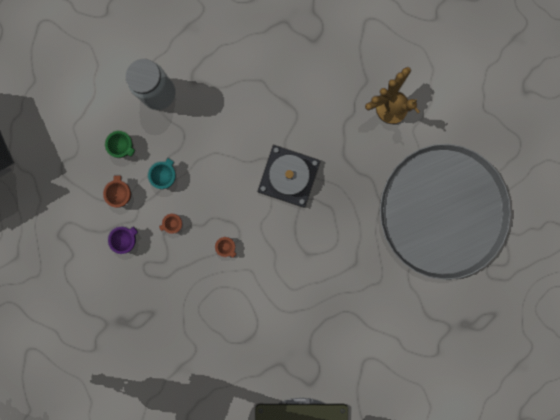

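View pics/scene1.png

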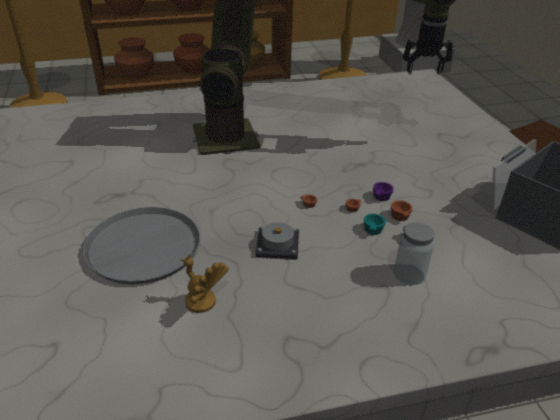

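The top view shows clay-coloured diyas at (117,193), (172,224) and (226,247). The first is the largest and looks like the target. Its green (119,144), turquoise (162,175) and purple (122,240) look-alikes must be left alone. The stamp is at about (290,174) and the thali at about (446,211). Next I'll check enlarged crops.

```bash
python3 - <<'E'
from h import *
im=cv2.imread('pics/top1.png')
a=cv2.resize(im[120:260,90:250],None,fx=5,fy=5,interpolation=cv2.INTER_CUBIC)[:600]
a=cv2.resize(im[130:250,90:250],None,fx=5,fy=5,interpolation=cv2.INTER_CUBIC)
cv2.imwrite('pics/c1.png',a)
print(pix2z('top',[(117,193)],.034),pix2z('top',[(172,224),(226,247)],.022),pix2z('top',[(290,174)],.045),pix2z('top',[(446,211),(382,211),(510,211)],.022),pix2z('top',[(105,193),(130,193)],.034),
pix2z('top',[(119,144),(162,175),(122,240),(140,80)],.034))
E
```

```text
[[0.55978243 0.40490872 0.034     ]] [[0.49509641 0.28534787 0.022     ]
 [0.44766457 0.16777995 0.022     ]] [[0.60382259 0.03330253 0.045     ]] [[ 0.53082626 -0.30976914  0.022     ]
 [ 0.52911877 -0.16701137  0.022     ]
 [ 0.53251034 -0.4596836   0.022     ]] [[0.55948183 0.43178032 0.034     ]
 [0.56011106 0.37604682 0.034     ]] [[0.66619603 0.40416242 0.034     ]
 [0.59953199 0.30694538 0.034     ]
 [0.45898049 0.39140396 0.034     ]
 [0.80814051 0.36353308 0.034     ]]
```

View pics/c1.png

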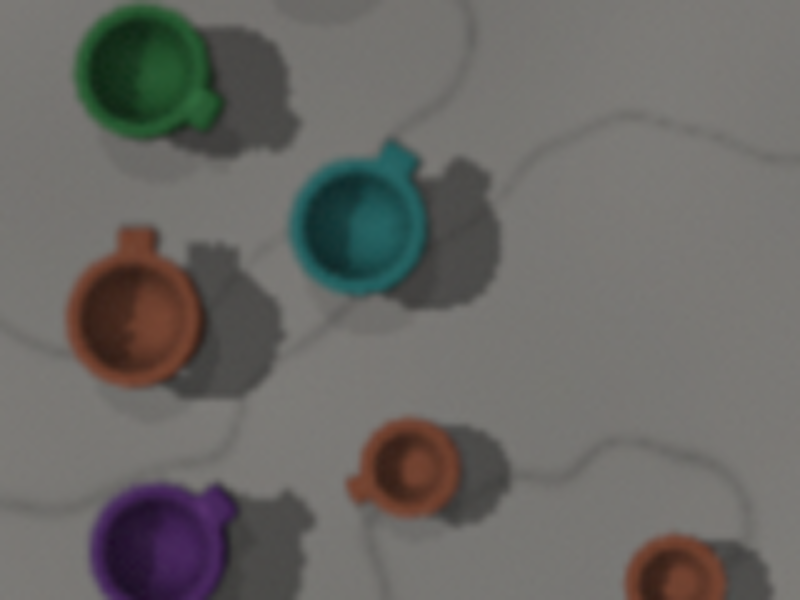

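The crop confirms the big clay diya: rim centre at top-image (117.0,193.6), diameter about 60 mm, spout along world +x. The two small clay ones measure about 44 mm. I'll grip along world y and take a closer wrist look first.

```bash
python3 - <<'E'
from h import *
D=[np.pi,0,np.pi]
movep([.56+.06,.404,.034+.20],D)
print(sense()['tcp_pos'],sense()['qpos'],sense()['time_s'])
c,T=campose('wrist'); np.save('Tw1.npy',T)
im=save('w1','wrist')
hsv=cv2.cvtColor(im,cv2.COLOR_RGB2HSV); m=cv2.inRange(hsv,(0,90,30),(18,255,255))
n,l,s,ce=cv2.connectedComponentsWithStats(m); print(s[1:][s[1:,4]>300],ce[1:][s[1:,4]>300])
E
```

```text
[0.61933985 0.4049558  0.23433051] [ 5.06494631e-01  3.61643374e-01  1.48729103e+00  3.21527262e-04
  1.29230496e+00 -1.06561185e+00] 1.9583
[[  89    6   69   65 3297]
 [ 243   85   81   93 5356]] [[121.62268729  37.59175008]
 [282.93726662 127.30377147]]
```

View pics/w1.png

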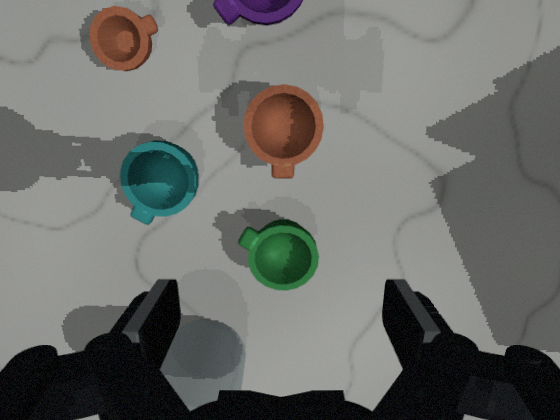

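The wrist view shows the big diya's rim circle at columns 244–323 and rows 85–164, so its centre is about (284,124.5). The spout points down the image (+x), and the finger sides are clear.

```bash
python3 - <<'E'
from h import *
D=[np.pi,0,np.pi]
T=np.load('Tw1.npy'); cp=(get_calibration('wrist'),T)
p=pix2z('wrist',[(284,124.5),(244,124.5),(323.5,124.5),(284,85),(284,164)],.034,cp); print(p)
x,y=p[0,:2]; assert abs(x-.56)<.012 and abs(y-.405)<.012
movep([x,y,.15],D)
print(line_to([x,y,.081],v=.1,guard=6), sense()['tcp_pos'])
gripper_to(.0,40); s=sense(); print(s['grip_width'],s['finger_force'],s['tcp_pos'],s['ft_force'])
line_to([x,y,.20],v=.15); s=sense(); print(s['grip_width'],s['finger_force'],s['ft_force'],s['time_s'])
np.save('d.npy',p[0])
# look pose for the stamp, same geometry
movep([.604+.06,.0333,.045+.20],D); print(sense()['tcp_pos'],sense()['time_s'])
c,T=campose('wrist'); np.save('Tw2.npy',T); save('w2','wrist')
E
```

```text
[[0.55814921 0.40783863 0.034     ]
 [0.55816469 0.37812523 0.034     ]
 [0.55807969 0.43719152 0.034     ]
 [0.5303507  0.40772986 0.034     ]
 [0.58771306 0.40795635 0.034     ]]
False [0.55849117 0.40802114 0.08135333]
0.681180208795281 43.170691542327404 [0.55896653 0.40838979 0.08270088] [-0.96822951  0.47323581  5.18647876]
0.6825759527225921 42.879600170999765 [ 0.33836423  0.01446312 -1.63183425] 4.6667
[0.66383901 0.03438868 0.24461555] 6.125
```

View pics/w2.png

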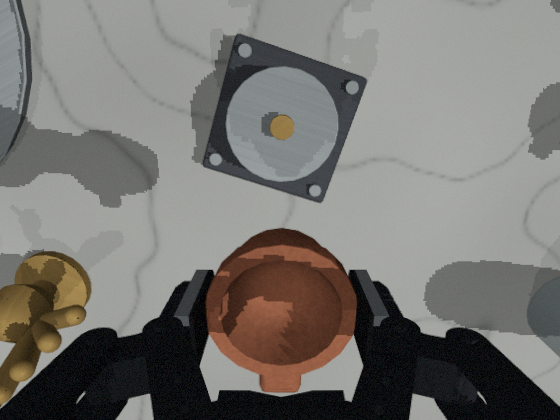

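The stamp collar's top spans columns 226–339 and rows 66–182, centre about (282.5,124), and the brass plunger top is at about (282,127). The diya is held level between the pads, with its rim spanning columns 207–357 and its lower edge at row 377.

```bash
python3 - <<'E'
from h import *
T=np.load('Tw2.npy'); cp=(get_calibration('wrist'),T)
print(pix2z('wrist',[(282.5,124),(226,124),(339,124),(282.5,66),(282.5,182)],.045,cp)); print(pix2z('wrist',[(282,127)],.055,cp))
t=sense()['tcp_pos']; print(t, pix2z('wrist',[(207,302),(357,302),(282,377),(282,230)],t[2]-.0487,cp)-t, np.array(sense()['eef_rot']))
im=cv2.imread('pics/w2.png'); cv2.imwrite('pics/c2.png',cv2.resize(im[215:405,160:410],None,fx=3,fy=3,interpolation=cv2.INTER_CUBIC))
E
```

```text
[[ 0.602095    0.03615423  0.045     ]
 [ 0.60209558 -0.00571067  0.045     ]
 [ 0.60198377  0.07803646  0.045     ]
 [ 0.56194737  0.03604847  0.045     ]
 [ 0.64603038  0.0362723   0.045     ]]
[[0.60352945 0.03574756 0.055     ]]
[0.66384256 0.03461815 0.24467123] [[-0.0052646  -0.02810792 -0.0487    ]
 [-0.00530454  0.02952145 -0.0487    ]
 [ 0.03064633  0.00078371 -0.0487    ]
 [-0.03483342  0.00062937 -0.0487    ]] [ 3.14126066e+00 -4.99383176e-04 -3.13993290e+00]
```

View pics/c2.png

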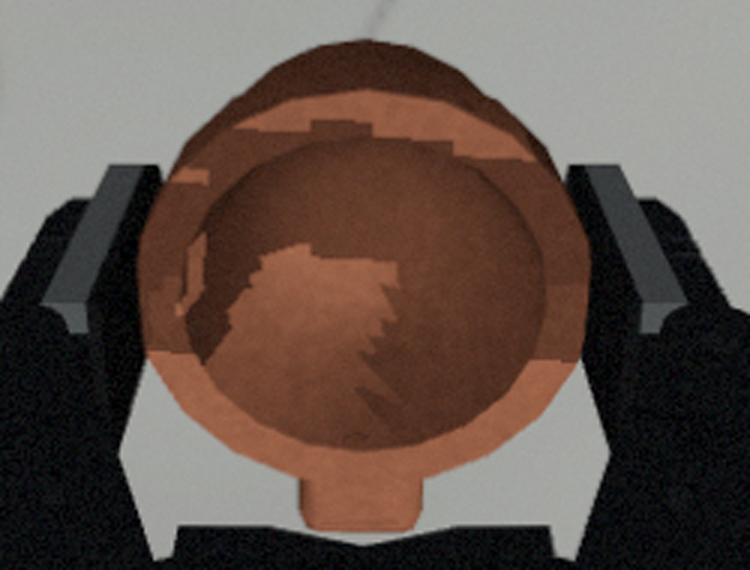

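The rim in the hand is level, symmetric and centred on the TCP to about 1 mm. The collar centre is (0.6025,0.036), with a measured diameter of 84 mm as expected. Now I'll press with the guard.

```bash
python3 - <<'E'
from h import *
D=[np.pi,0,np.pi]; X,Y=.6023,.0356
gripper_to(0,60)
movep([X,Y,.165],D); line_to([X,Y,.142],v=.06)
def pr(k):
    s=sense(); print(k,s['time_s'],s['tcp_pos'].round(5),s['ft_force'].round(2),s['wrist_torque'].round(2),round(s['grip_width'],3))
pr('pre'); f0=sense()['ft_force'][2]
h=line_to([X,Y,.118],v=.012,guard=16); pr(h)
dwell(.3); pr('hold')
E
```

```text
pre 7.4083 [0.60227 0.03557 0.14152] [-0.15 -0.05 -0.92] [-0.    0.03  0.01] 0.672
True 8.6583 [0.60259 0.03562 0.12831] [-1.93 -0.33  7.14] [0.03 0.34 0.02] 0.674
hold 8.9583 [0.60262 0.0356  0.12857] [-2.46 -0.92  6.63] [-0.03  0.31  0.02] 0.673
```

```bash
python3 - <<'E'
from h import *
X,Y=.6023,.0356
def pr(k):
    s=sense(); print(k,s['time_s'],s['tcp_pos'].round(5),s['ft_force'].round(2),s['wrist_torque'].round(2),round(s['grip_width'],3)); return s
z=.1283
for i in range(8):
    z-=.0005; line_to([X,Y,z],v=.01); dwell(.15); s=pr(round(z,4))
    if s['ft_force'][2]>18: break
T=campose('wrist')[1]; save('w3','wrist'); save('s3','scene')
a=cv2.imread('pics/w3.png'); b=cv2.imread('pics/s3.png')[200:280,230:330]
b=cv2.resize(b,(400,320),interpolation=cv2.INTER_CUBIC); a=cv2.resize(a,(400,300))
o=np.zeros((320,800,3),np.uint8); o[:300,:400]=a; o[:,400:]=b; cv2.imwrite('pics/c3.png',o)
E
```

```text
0.1278 9.3583 [0.60274 0.03558 0.12874] [-2.36  0.12  7.53] [ 0.02  0.41 -0.01] 0.673
0.1273 9.7583 [0.60278 0.03561 0.12831] [-2.47 -0.21  5.59] [0.04 0.41 0.01] 0.674
0.1268 10.1583 [0.60275 0.0356  0.12806] [-3.66  0.5   8.68] [0.05 0.5  0.01] 0.675
0.1263 10.5583 [0.60277 0.03562 0.12801] [-5.24 -0.1  10.6 ] [-0.01  0.83 -0.02] 0.673
0.1258 10.9583 [0.60276 0.03561 0.12795] [-6.33  0.46 13.44] [ 0.04  1.   -0.05] 0.669
0.1253 11.3583 [0.60277 0.03559 0.12793] [-7.07  0.35 16.08] [-0.02  1.24 -0.05] 0.675
0.1248 11.7583 [0.60278 0.03563 0.12789] [-10.74   0.05  18.26] [-0.01  1.45 -0.05] 0.678
```

View pics/c3.png

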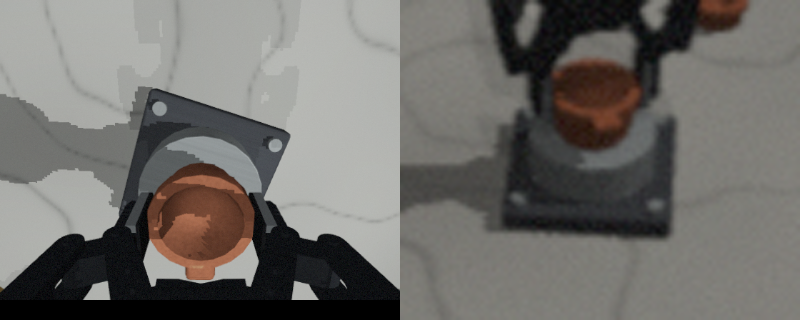

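The diya's foot sits central on the collar. TCP z is stuck at 0.1279 (0.1277 expected) while the force rises stiffly, so it's on the stop with the plunger flush. Now hold, then lift and go to the thali.

```bash
python3 - <<'E'
from h import *
D=[np.pi,0,np.pi]; X,Y=.6023,.0356
def pr(k):
    s=sense(); print(k,s['time_s'],s['tcp_pos'].round(5),s['ft_force'].round(2),s['eef_rot'].round(4),round(s['grip_width'],3)); return s
line_to([X,Y,.1243],v=.01)
for i in range(4): pr('hold'); dwell(.8)
pr('end')
line_to([X,Y,.22],v=.08); pr('up')
movep([.531+.06,-.31,.22],D); pr('thali')
c,T=campose('wrist'); np.save('Tw4.npy',T); save('w4','wrist')
E
```

```text
hold 12.1083 [0.60282 0.03561 0.12789] [-11.52  -0.46  20.4 ] [-3.1414e+00 -2.1000e-03 -3.1413e+00] 0.68
hold 12.9083 [0.60279 0.03562 0.12785] [-10.72   0.43  19.39] [-3.1414e+00 -2.2000e-03 -3.1413e+00] 0.675
hold 13.7083 [0.60283 0.03561 0.12792] [-10.72   0.14  21.22] [-3.1414e+00 -2.1000e-03 -3.1413e+00] 0.676
hold 14.5083 [0.60281 0.03561 0.12788] [-10.25  -0.09  19.73] [-3.1414e+00 -2.1000e-03 -3.1413e+00] 0.677
end 15.3083 [0.6028  0.03562 0.12786] [-11.73  -0.28  21.02] [-3.1414e+00 -2.2000e-03 -3.1413e+00] 0.676
up 16.6583 [0.60191 0.03559 0.21916] [-0.56  0.36 -0.46] [ 3.1416 -0.0034 -3.1415] 0.673
thali 17.9583 [ 0.5913  -0.30886  0.21986] [ 1.21 -0.12 -0.37] [ 3.1410e+00 -1.0000e-04 -3.1405e+00] 0.674
```

View pics/w4.png

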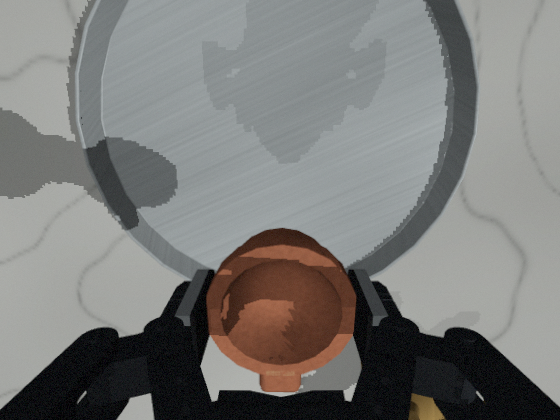

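The thali is directly ahead and empty, centred near column 275 as expected. I'll set the diya at its centre.

```bash
python3 - <<'E'
from h import *
D=[np.pi,0,np.pi]; X,Y=.531,-.311
def pr(k):
    s=sense(); print(k,s['time_s'],s['tcp_pos'].round(5),s['ft_force'].round(2),round(s['grip_width'],3)); return s
movep([X,Y,.13],D); line_to([X,Y,.093],v=.06); pr('pre')
print(line_to([X,Y,.080],v=.012,guard=3)); dwell(.2); s=pr('down')
if s['ft_force'][2]<12 and abs(s['tcp_pos'][2]-.0867)<.003:
    gripper_to(.85); dwell(.2); gripper_to(1.); pr('open')
    line_to([X,Y,.20],v=.1); movep([X+.06,Y,.22],D); dwell(.3); pr('clear')
    a=cv2.resize(save('w5','wrist')[...,::-1],(400,300)); b=cv2.resize(save('t5','top')[...,::-1],(400,300))
    cv2.imwrite('pics/c5.png',np.hstack([a,b]))
E
```

```text
pre 19.2833 [ 0.53106 -0.31109  0.09296] [ 1.08 -0.08 -0.08] 0.673
True
down 20.1083 [ 0.53099 -0.31102  0.08687] [ 0.32 -0.48  5.83] 0.673
open 20.9 [ 0.53034 -0.31056  0.08588] [-0.6  -0.28 -0.41] 0.999
clear 22.85 [ 0.59002 -0.31092  0.21915] [-0.04 -0.63  0.39] 1.002
```

View pics/c5.png

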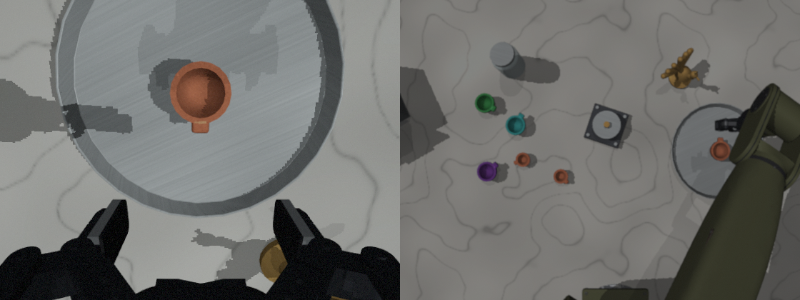

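The diya stands upright in the thali at left-panel (201,93), clear of the gripper, and nothing else has moved.

```bash
python3 -c "
from plant import *
print(finish_job())"
```

```text
the job is handed in; nothing more can be done
None
```

I pressed the big clay diya onto the stamp's collar at about 20 N for over 3 s, with the arm hard against the stop, then set it upright on the thali floor, let go and handed in the job at about 23 s.

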